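# Load the sample carousel and index it to the reader

### The job

Take the blue-capped tube and the amber vial from the sloping green rack and sort them into the carousel: the tube lying in the blue bin, the vial lying in the green bin. Turn the carousel gently by its posts until the green bin stands squarely in front of the white reader and the carousel rests in its detent, then let go of everything. Leave the bottle, the beaker and the other two racks alone.

Things in the scene. Friction and masses are not known exactly. Their poses are not given: they have to be found in the camera images.
- carousel_base: Fixed grey round base of the carousel, 300 mm across, 30 mm high. Origin on the vertical turning axis, at table height. Its x axis points level to the reader: a white box with a dark window, 50 x 100 mm, top 105 mm above the table, its face 200 mm from the axis. The disc on it is 320 mm across, top at z = 46 mm.
- carousel (a joint): Angle of the turning disc, rad, counter-clockwise from above. 0: the green bin is exactly in front of the reader (on the base's +x axis), in a spring detent that draws the disc in from about 3 degrees either side; about 3 to 5 N at a post gets it in or out. Like detents every 120 degrees; in between it turns with light friction and stays where left.
- bin_green (a point): Centre of the inner floor of the green bin, 92 mm from the carousel axis, 49 mm above the table. The bins (green, blue, white, counter-clockwise, 120 degrees apart) are open boxes, inside 140 mm long (tangential) and 84 mm wide (radial), walls 3 mm, rims 84 mm above the table. Site axes are the disc's: x points outwards here, y along the bin's length.
- bin_blue (a point): Centre of the inner floor of the blue bin, of the same size and height. Axes as bin_green: the disc's, so this bin's outward direction is at 120 degrees from x.
- post0 (a point): Top of an upright black round post, 18 mm across, on the disc 125 mm from the axis between the green and the blue bin; top 150 mm above the table, so it stands 66 mm higher than the bins' rims. For pinching or pushing to turn the carousel.
- post1 (a point): Top of a like post between the blue and the white bin.
- post2 (a point): Top of a like post between the white and the green bin.
- rack: Fixed green rack, base 130 x 290 mm. Origin under its middle, table height; x away from the robot, y left. Its board faces the robot, rising to +x at 30 degrees from level. Lanes at y = +-60 mm: a container lies up the slope, origin at x = -30, z = 76 mm, axis 27 mm off the board, on two saddles 12 mm high, 8 mm wide, centred 35 mm down- and 25 mm uphill of its origin, foot on a stop.
- rack_bar (a point): Middle of the level lamp bar over the rack, 20 mm across, 300 mm long along the rack's y, carried by 12 mm posts 140 mm from its middle. It hangs almost straight (128 mm) above the containers' origins, so an upright gripper strikes it: reach in square to the slope (tool tilted about 30 degrees, from the robot's side) and draw out the same way.
- tube: Loose sample tube, 95 mm long: clear round barrel 30 mm across, blue screw cap 33 mm across and 20 mm long at its +x end; about 60 g. Origin on its axis, 45 mm from the foot and 50 mm from the cap's end; x along its axis towards the cap. It may start in either lane, cap uphill; then its z axis is square to the slope.
- vial: Loose amber glass vial, 90 mm long: round body 30 mm across and 76 mm long, narrow neck and 25 mm white cap at its +x end, lime label; about 60 g. Origin on its axis, 45 mm from the foot and 45 mm from the cap's end; x along its axis towards the cap. It may start in either lane, cap uphill.
- amber_bottle: Bystander: amber reagent bottle, 80 mm across, 170 mm tall. Origin at the centre of its underside.
- blue_rack: Bystander: blue tube rack 100 x 200 mm with three capped tubes fixed in it, 116 mm tall. Origin at the centre of its underside.
- green_rack: Bystander: green vial rack 110 x 160 mm with four amber vials fixed in it, 92 mm tall. Origin at the centre of its underside.
- beaker: Bystander: glass beaker, 68 mm across, 85 mm tall. Origin at the centre of its underside.

How it is judged:
By the outcome, as a careful person would: the job done as asked, in the order asked, and still so for the second after the job is handed in, with the robot touching nothing.
It also fails if it takes over 72 s, if anything falls off the work surface, if the arm or the gripper's body presses on something with over 40 N, if the wrist force passes 120 N, or if a joint passes its speed limit or range.

### The arm

A 6-joint arm with a two-finger parallel gripper is mounted at the origin on the work surface. World frame = base frame: x ahead of the robot, y to its left, z up, the work surface at z = 0. Lengths are in m, angles in rad, forces in N, time in s.
With the tool pointing down it reaches from about 0.25 to 0.85 m from the base axis. Payload 12.5 kg.
Tool frame: the origin (TCP) lies midway between the tips of the shut fingers; the grasp point (between the pads) lies 19 mm behind it (r.pinch_z is the distance from the TCP to the grasp point, in m); z points along the fingers, y is the line along which they close (so a half turn about z gives the same grasp; the last joint's range is limited). The gripper opens to 93 mm and grips with 3 to 60 N. Pads are 15 mm wide; open, the fingers measure 128 mm over their backs; the gripper's body (75 mm by 188 mm) begins 65 mm behind the grasp point.
Start: joints at [1.064, 0.351, 1.652, -0, 1.139, -0.085], TCP at [0.225, 0.502, 0.219] pointing down, gripper open.
Joint ranges: [-2.75, 2.75], [-0.79, 2.1], [0.01, 2.65], [-1.57, 4.71], [0.07, 3.14], [-2.87, 2.87]. Speed limits (rad/s): [2.22, 2.22, 2.79, 3.14, 3.14, 3.14].

### API

Orientations are given as a unit quaternion [x, y, z, w].
In Python, from rig import r, eyes, ticket gives the robot as it stands.
- The arm moves only by the tool arm_command, never from a script. Its arguments are lists of equal length, an entry for each row: "linear": the shift along the tool's x, y, z in cm, a list of three; "dr": the turn, a rotation vector about the tool's x, y, z in rad, a list of three. In form: {"linear": [[tx, ty, tz], ...], "dr": [[ax, ay, az], ...]}. A call has 1 to 5 rows; each row is the pose to reach, as a shift and turn from the pose commanded when the call began, along the tool's axes at that moment; what a row does not reach only later rows make up. A row lasts 1/8 s, in which the tool goes at most 62.5 mm and 10.7 degrees, less where a joint would pass 70% of its speed; a pose out of reach is approached as far as the arm can. A call with a gripper value outside its range is refused whole. "claw" is the closure, from 0 (fully open) to 1 (shut), set as the call begins (left out, the last holds). The fingers move at their own pace and stop on an object; "grip_force" is the grip in N (left out, the last holds). Time passes only in rows, so rows that repeat a pose let the fingers close. It gives the time, the measured TCP pose, the force, the opening and the grip force at its end, in the units of the state.
- r.get_obs(): the state, without advancing time (a new reading comes with each control period).
- eyes.grab_frame(name): name is "scene" or "top" or "wrist"; returns (picture, depth): 420x560x3 uint8, blue, green, red; 420x560 float32, m along the optical axis (not along the pixel's ray), 0 where there is no reading.
- eyes.get_calibration(name): a dict with "intrinsics" (3x3 intrinsics, pixels), "dist" ([k1, k2, p1, p2, k3] as OpenCV has them; the pictures are not rectified), "position" and "attitude" of the camera in the world. Camera axes: x right, y up, looking along -z (the intrinsics and any distortion apply to the point x, -y, -z); pixel columns grow to the right and rows downward; lengths in m; the calibration is good to about 2 mm. A picture is of the moment at which its call begins: read the wrist's pose just before it. get_calibration takes no time and is no camera call; for the wrist camera it gives the pose at the moment of the call.
- ticket.finish_job(): hands the job in; it is judged then, once.
The state is a dict: "t": time; "joints": joint angles; "qvel": joint speeds; "joint_efforts": joint torques, N m; "ee_pos": TCP position; "eef_rot": TCP orientation; "contact_force": force on the tool from outside, world axes, zero at the start; "torque": the same for the moment, N m; "opening": finger opening in m; "grip_force": force on a finger pad.
Only numpy, scipy, OpenCV 4.12 (cv2) and the standard library are available. Lean on these libraries where they do the work, as an engineer would, in place of code of your own. Each camera call takes 0.05 s, during which the arm holds its last target. There are 200 camera calls.

## Working session

There is one attempt and no reset: what is moved stays moved. The work goes in short steps, Python scripts to look and compute and a tool call to move; the robot and the scene stay as the last step left them, time stands still between calls to the robot, and variables do not carry over. Pictures are saved under pics/ and viewed, at most 10 in all, crops included, and the job is handed in when it is done.

Besides the shell and the picture viewer there is one more tool, called after "Emit:" as name(argument=value, ...), one argument or row to a line, values as JSON. arm_command: Moves the arm, as the interface text tells. Its arguments: {"type":"object","properties":{"linear":{"type":"array"},"dr":{"type":"array"},"claw":{"type":"number"},"grip_force":{"type":"number"}},"required":["linear","dr"]}

```bash
mkdir -p pics; ls; python3 - <<'E'
from rig import r,eyes,ticket
import cv2,numpy as np
print(r.get_obs())
for n in ("top","scene"):
    p,d=eyes.grab_frame(n); cv2.imwrite(f"pics/{n}0.png",p); np.savez(f"{n}0.npz",p=p,d=d); print(n,eyes.get_calibration(n))
E
```

```text
pics
{'t': 0.0, 'joints': array([ 1.06439780e+00,  3.51201374e-01,  1.65238959e+00,  1.17118781e-05,
        1.13909565e+00, -8.46100928e-02]), 'qvel': array([ 0.00161815, -0.00029739, -0.00175273, -0.00205322,  0.00017973,
       -0.00037887]), 'joint_efforts': array([-5.60917288e-04, -4.97323287e+01, -2.85251284e+01,  6.98731653e-02,
        2.57543684e-02, -1.22453002e-04]), 'ee_pos': array([0.22498665, 0.50152082, 0.21813363]), 'eef_rot': array([ 2.09336757e-01,  9.77843455e-01, -5.21723528e-04, -1.64379874e-04]), 'contact_force': array([-0.09782866, -0.27553531, -0.01964912]), 'torque': array([-0.01941864, -0.02953405, -0.0054422 ]), 'grip_force': 0.0, 'opening': 0.09317160042196232}
top {'intrinsics': array([[521.36031779,   0.        , 281.25961404],
       [  0.        , 521.36031779, 214.92565157],
       [  0.        ,   0.        ,   1.        ]]), 'dist': array([-0.04988063,  0.        ,  0.        ,  0.        ,  0.        ]), 'position': array([0.38986596, 0.0608233 , 1.7286305 ]), 'attitude': array([-0.03363754,  0.03060349,  0.70992437, -0.70280818])}
scene {'intrinsics': array([[399.37698567,   0.        , 278.54860911],
       [  0.        , 399.37698567, 211.02703154],
       [  0.        ,   0.        ,   1.        ]]), 'dist': array([0.00084095, 0.        , 0.        , 0.        , 0.        ]), 'position': array([ 1.08417099, -0.25768917,  1.06206223]), 'attitude': array([0.2566239 , 0.15095373, 0.46334356, 0.83466753])}
```

View pics/top0.png

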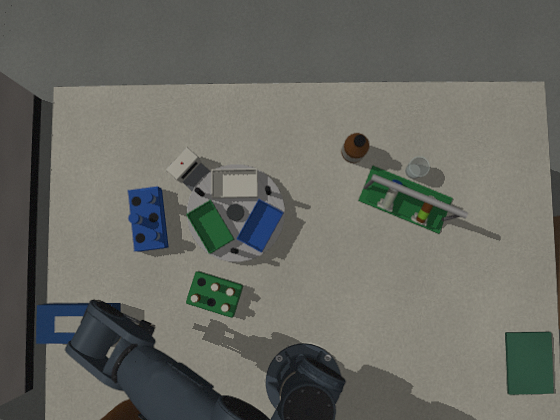

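View pics/scene0.png

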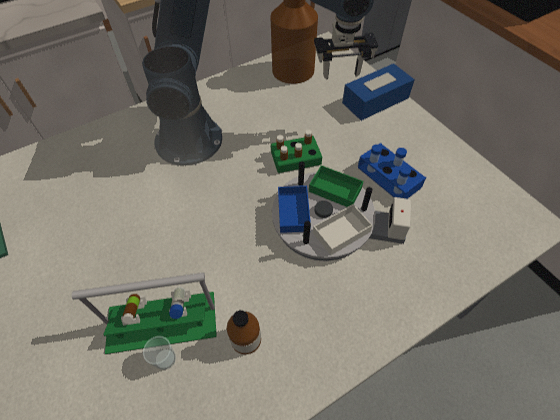

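The top view shows the carousel at about (235,213), the reader at (187,165) and the rack at (407,200). The tube is in the left lane at (388,198) and the vial in the right at (422,213). The green bin is at (210,226), blue at (260,226) and white at (238,184). The scene view agrees.

```bash
cat > h.py <<'E'
import numpy as np,cv2
from scipy.spatial.transform import Rotation as R
from rig import r,eyes,ticket
def cloud(d,c):
    h,w=d.shape; u,v=np.meshgrid(np.arange(w),np.arange(h))
    q=cv2.undistortPoints(np.stack([u,v],-1).reshape(-1,1,2).astype(float),c["intrinsics"],c["dist"]).reshape(h,w,2)
    P=np.stack([q[...,0]*d,-q[...,1]*d,-d],-1)
    return P@R.from_quat(c["attitude"]).as_matrix().T+c["position"]
def look(n):
    c=eyes.get_calibration(n); p,d=eyes.grab_frame(n)
    return p,d,cloud(d,c)
def rays(px,c,z):
    q=cv2.undistortPoints(np.array(px,float).reshape(-1,1,2),c["intrinsics"],c["dist"]).reshape(-1,2)
    D=np.c_[q[:,0],-q[:,1],-np.ones(len(q))]@R.from_quat(c["attitude"]).as_matrix().T
    return c["position"]+D*((z-c["position"][2])/D[:,2])[:,None]
E
python3 - <<'E'
from h import *
np.set_printoptions(precision=4,suppress=True)
for n in ("top","scene"):
    f=np.load(n+"0.npz");p,d=f["p"],f["d"];W=cloud(d,eyes.get_calibration(n))
    hsv=cv2.cvtColor(p,cv2.COLOR_BGR2HSV);H,S,V=cv2.split(hsv);ok=d>0
    x,y,z=W[...,0],W[...,1],W[...,2]
    print(n,"table z",np.median(z[ok&(abs(z)<.02)]))
    def rep(name,m):
        k,l,st,ce=cv2.connectedComponentsWithStats(m.astype(np.uint8))
        for i in range(1,k):
            if st[i,4]>=12:
                q=W[l==i]; rc=cv2.minAreaRect(np.float32(q[:,:2]))
                print(name,st[i,4],ce[i].round(0),"mean",q.mean(0),"zmax",q[:,2].max(),"rect",np.array(rc[0]),np.array(rc[1]),round(rc[2],1))
    car=(x>.3)&(x<.85)&(y>-.02)&(y<.45)&ok
    rack=(x>.35)&(x<.8)&(y<-.15)&(y>-.6)&ok
    rep("dark z>.12",car&(V<70)&(z>.11)&(z<.17))
    rep("disc",car&(S<60)&(z>.035)&(z<.053))
    rep("green",car&(H>40)&(H<85)&(S>100)&(z>.04))
    rep("blue",car&(H>100)&(H<130)&(S>120)&(z>.04)&(z<.095))
    rep("reader",car&(z>.095)&(z<.115)&(S<50)&(V>120))
    rep("bar",rack&(z>.17)&(z<.25))
    rep("rackgreen",rack&(H>40)&(H<85)&(S>100)&(z<.2))
    rep("bluecap",rack&(H>100)&(H<130)&(S>120))
    rep("amber",rack&((H<18)|(H>172))&(S>130)&(z<.16))
    rep("lime",rack&(H>25)&(H<45)&(S>150))
E
```

```text
top table z 0.0010545481697523673
dark z>.12 32 [268. 189.] mean [0.6148 0.1084 0.142 ] zmax 0.16012952394033442 rect [0.6162 0.1088] [0.0163 0.013 ] 45.0
dark z>.12 34 [198. 190.] mean [0.6129 0.3223 0.1424] zmax 0.15673857304078753 rect [0.6131 0.3232] [0.0143 0.0121] 85.6
dark z>.12 30 [233. 250.] mean [0.4291 0.2131 0.1471] zmax 0.15703613317595888 rect [0.4294 0.2136] [0.0164 0.0148] 63.3
disc 44 [193. 171.] mean [0.6918 0.3556 0.0416] zmax 0.05180947298622396 rect [0.6909 0.3515] [0.0181 0.0699] 49.9
disc 114 [235. 166.] mean [0.7049 0.2186 0.0467] zmax 0.05288862223673041 rect [0.7064 0.2174] [0.0155 0.125 ] 1.9
disc 2594 [239. 215.] mean [0.5458 0.203  0.0466] zmax 0.05299068023435738 rect [0.546  0.2162] [0.3161 0.3003] 88.6
disc 779 [235. 183.] mean [0.6499 0.2184 0.0488] zmax 0.052994051323443925 rect [0.65   0.2174] [0.0811 0.1375] 0.7
disc 136 [196. 236.] mean [0.4784 0.3445 0.0467] zmax 0.05291464913037225 rect [0.4793 0.3465] [0.131  0.0172] 30.8
disc 40 [201. 282.] mean [0.3299 0.327  0.047 ] zmax 0.052609167252577915 rect [0.3297 0.3274] [0.0196 0.0201] 3.0
green 126
[... 3752 characters left out ...]
0.5348 -0.3814  0.0748] zmax 0.08352393547371517 rect [ 0.5337 -0.3829] [0.031  0.0195] 46.0
bluecap 156 [176. 311.] mean [ 0.6353 -0.2982  0.1034] zmax 0.11558108919199572 rect [ 0.6316 -0.2984] [0.0324 0.0293] 73.1
amber 17 [135. 295.] mean [ 0.5194 -0.3736  0.0648] zmax 0.07275888192447388 rect [ 0.5184 -0.373 ] [0.0222 0.0073] 43.1
amber 116 [130. 309.] mean [ 0.5631 -0.3942  0.0923] zmax 0.1042977338205523 rect [ 0.561  -0.3955] [0.0273 0.0354] 58.7
amber 580 [242. 332.] mean [ 0.7743 -0.1835  0.1203] zmax 0.15929364405995605 rect [ 0.7614 -0.1821] [0.064  0.0732] 89.6
lime 84 [133. 300.] mean [ 0.5347 -0.3815  0.0746] zmax 0.08518772855096723 rect [ 0.5352 -0.3851] [0.0262 0.0356] 66.4
```

```bash
cat >> h.py <<'E'
def to(T,yaw,tilt=0.,o=None):
    """TCP target; tool y at angle yaw (deg, world), tool z tilted by tilt deg about tool y so it points away from robot"""
    o=o or r.get_obs(); A=R.from_quat(o["eef_rot"]); a=np.radians(yaw)
    y=np.array([np.cos(a),np.sin(a),0]); f=np.array([y[1],-y[0],0]); t=np.radians(tilt)
    z=np.sin(t)*f-np.cos(t)*np.array([0,0,1]); B=R.from_matrix(np.c_[np.cross(y,z),y,z])
    print("cm",(A.inv().apply(np.array(T)-o["ee_pos"])*100).round(2),"dr",(A.inv()*B).as_rotvec().round(3))
E
python3 - <<'E'
from h import *
np.set_printoptions(precision=4,suppress=True)
Q=[]
for n in ("top","scene"):
    f=np.load(n+"0.npz");p,d=f["p"],f["d"];W=cloud(d,eyes.get_calibration(n))
    H,S,V=cv2.split(cv2.cvtColor(p,cv2.COLOR_BGR2HSV))
    x,y,z=[W[...,i] for i in range(3)]
    m=(x>.35)&(x<.8)&(y<-.15)&(y>-.6)&(d>0)&(H>45)&(H<85)&(S>100)&(z<.2)
    k,l,st,ce=cv2.connectedComponentsWithStats(m.astype(np.uint8))
    m=np.isin(l,[i for i in range(1,k) if st[i,4]>100])
    q=W[m]; Q.append(q); print(n,cv2.minAreaRect(np.float32(q[:,:2])))
    # lane objects in rack frame
    C=np.array([.5944,-.348]); a=np.radians(-23); X=np.array([np.cos(a),np.sin(a)]); Y=np.array([-X[1],X[0]])
    rel=W[...,:2]-C; rx,ry=rel@X,rel@Y
    for s in(1,-1):
        off=(z-.076)*.866-(rx+.03)*.5   # off slope, from axis
        al=(z-.076)*.5+(rx+.03)*.866
        mm=(d>0)&(off>.004)&(off<.03)&(abs(ry-s*.06)<.03)&(al>-.06)&(al<.06)
        print(s,mm.sum(),"al",np.percentile(al[mm],[1,99]),"y",np.percentile(ry[mm],[2,98]),"offmax",np.percentile(off[mm],97))
    b=(d>0)&(z>.19)&(z<.23)&(abs(rx)<.1)&(abs(ry)<.16); print("bar",rx[b].mean(),ry[b].mean(),z[b].max())
C=np.array([.5944,-.348])
for s in (1,-1):
    O=np.r_[C+X*-.03+Y*s*.06,.076]; n=np.r_[-.5*X,.866]; u=np.r_[.866*X,.5]
    G=O-.005*u-.010*n; print(s,"grasp",G); to(G+.14*n,67,30)
E
```

```text
top ((0.5959480404853821, -0.34646761417388916), (0.28841695189476013, 0.12977345287799835), 66.8107681274414)
1 132 al [-0.0304  0.0593] y [0.0514 0.0755] offmax 0.015485431896572005
-1 138 al [-0.0303  0.037 ] y [-0.0669 -0.0432] offmax 0.01709145191948254
bar -0.016018161327605657 -0.0033352366849916625 0.22531323418067517
scene ((0.5943586826324463, -0.347964882850647), (0.29014620184898376, 0.13016952574253082), 67.00640106201172)
1 198 al [-0.0349  0.0589] y [0.0491 0.0721] offmax 0.010794553739087893
-1 175 al [-0.0341  0.0541] y [-0.0698 -0.0472] offmax 0.010111872359566017
bar -0.012233061042671595 -0.0002319738011441229 0.216341330940098
1 grasp [ 0.5908 -0.2813  0.0648]
cm [-58.43 -56.59   3.26] dr [-0.006 -0.524 -0.02 ]
-1 grasp [ 0.544  -0.3918  0.0648]
cm [-58.67 -68.58   3.28] dr [-0.006 -0.524 -0.02 ]
```

Emit:
arm_command(
  linear=[
    [-22,-21,0],
    [-22,-21,0],
    [-22,-21,0],
    [-22,-21,0],
    [-22,-21,0],
  ],
  dr=[
    [0,0,0],
    [0,0,0],
    [0,0,0],
    [0,0,0],
    [0,0,0],
  ],
  claw=0,
  grip_force=15,
)

```text
t: 0.72
ee_pos: [0.3402, 0.2181, 0.2186]
eef_rot: [0.209, 0.978, -0.0, 0.0]
contact_force: [1.2, 0.4, -0.1]
opening: 0.0928
grip_force: 0.0
```

Emit:
arm_command(
  linear=[
    [-18,-18,0],
    [-18,-18,0],
    [-18,-18,0],
    [-18,-18,0],
    [-18,-18,0],
  ],
  dr=[
    [0,0,-0.02],
    [0,0,-0.02],
    [0,0,-0.02],
    [0,0,-0.02],
    [0,0,-0.02],
  ],
)

```text
t: 1.35
ee_pos: [0.4311, -0.0209, 0.2184]
eef_rot: [0.202, 0.979, -0.0, -0.0]
contact_force: [-1.0, -0.1, 0.6]
opening: 0.0928
grip_force: 0.0
```

```bash
python3 - <<'E'
from h import *
o=r.get_obs();print(o["t"],o["ee_pos"],o["eef_rot"]); to([.5354,-.2565,.186],67,30)
E
```

```text
1.35 [ 0.43108288 -0.02085393  0.2183924 ] [ 2.01860781e-01  9.79414209e-01 -1.65852393e-04 -7.26532415e-05]
cm [-18.9  -17.52   3.24] dr [-0.002 -0.524 -0.005]
```

Emit:
arm_command(
  linear=[
    [-18,-17.5,3.2],
    [-18,-17.5,3.2],
    [-18,-17.5,3.2],
    [-18,-17.5,3.2],
    [-18,-17.5,3.2],
  ],
  dr=[
    [0,-0.15,0],
    [0,-0.3,0],
    [0,-0.45,0],
    [0,-0.524,0],
    [0,-0.524,0],
  ],
)

```text
t: 1.98
ee_pos: [0.5274, -0.2507, 0.1854]
eef_rot: [0.194, 0.946, -0.052, 0.253]
contact_force: [-0.6, 0.1, -0.3]
opening: 0.0931
grip_force: 0.0
```

Emit:
arm_command(
  linear=[
    [0,0,0],
    [0,0,0],
  ],
  dr=[
    [0,0,0],
    [0,0,0],
  ],
)

```text
t: 2.22
ee_pos: [0.5278, -0.2477, 0.1869]
eef_rot: [0.192, 0.947, -0.051, 0.254]
contact_force: [-0.3, 1.4, 0.3]
opening: 0.0925
grip_force: 0.0
```

```bash
python3 - <<'E'
from h import *
o=r.get_obs();print(o["t"],o["ee_pos"]); to([.527,-.2526,.186],67,30);to([.5914,-.2799,.0648],67,30)
p,d,W=look("wrist"); cv2.imwrite("pics/w1.png",p); 
E
```

```text
2.225 [ 0.52775586 -0.24774503  0.18694008]
cm [-0.06 -0.48  0.14] dr [0.001 0.    0.001]
cm [-0.05 -0.49 14.13] dr [0.001 0.    0.001]
```

View pics/w1.png

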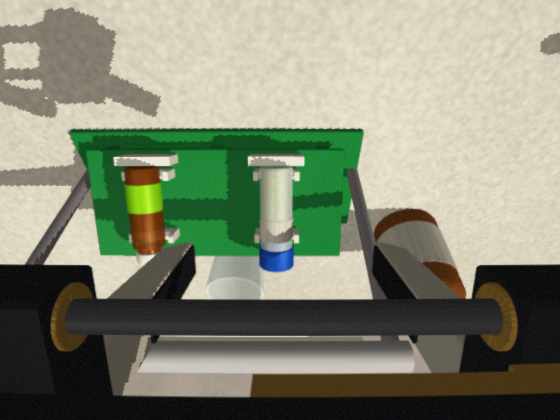

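The wrist view shows the tube at about (277,215), roughly centred between the open fingers, and the vial at (145,205). The approach is clear, so I'm going in.

Emit:
arm_command(
  linear=[
    [0,-0.5,4],
    [0,-0.5,8],
    [0,-0.5,11.5],
    [0,-0.5,14.1],
    [0,-0.5,14.1],
  ],
  dr=[
    [0,0,0],
    [0,0,0],
    [0,0,0],
    [0,0,0],
    [0,0,0],
  ],
)

```text
t: 2.9
ee_pos: [0.5905, -0.2802, 0.0633]
eef_rot: [0.192, 0.947, -0.051, 0.253]
contact_force: [-0.2, -0.4, 0.9]
opening: 0.0932
grip_force: 0.0
```

Emit:
arm_command(
  linear=[
    [0,0,0],
    [0,0,0],
    [0,0,0],
    [0,0,0],
    [0,0,0],
  ],
  dr=[
    [0,0,0],
    [0,0,0],
    [0,0,0],
    [0,0,0],
    [0,0,0],
  ],
  claw=1,
  grip_force=15,
)

```text
t: 3.52
ee_pos: [0.5906, -0.2815, 0.0647]
eef_rot: [0.193, 0.946, -0.052, 0.254]
contact_force: [-0.7, 0.3, -0.0]
opening: 0.0472
grip_force: 0.0
```

```bash
python3 - <<'E'
from h import *
o=r.get_obs();print(o["t"],o["ee_pos"],o["opening"],o["grip_force"]); to([.5914,-.2799,.0648],67,30)
E
```

```text
3.525 [ 0.59061545 -0.28147231  0.06471534] 0.04724206044414671 0.0
cm [-0.01  0.18 -0.  ] dr [-0.     0.001 -0.   ]
```

Emit:
arm_command(
  linear=[
    [0,0.1,0],
    [0,0.1,0],
    [0,0.1,0],
    [0,0.1,0],
    [0,0.1,0],
  ],
  dr=[
    [0,0,0],
    [0,0,0],
    [0,0,0],
    [0,0,0],
    [0,0,0],
  ],
)

```text
t: 4.15
ee_pos: [0.591, -0.2805, 0.0645]
eef_rot: [0.193, 0.946, -0.052, 0.254]
contact_force: [1.1, 1.5, -0.4]
opening: 0.0298
grip_force: 15.0
```

Emit:
arm_command(
  linear=[
    [0,0,-1],
    [0,0,-4],
    [0,0,-8],
    [0,0,-12],
    [0,0,-16],
  ],
  dr=[
    [0,0,0],
    [0,0,0],
    [0,0,0],
    [0,0,0],
    [0,0,0],
  ],
)

```text
t: 4.78
ee_pos: [0.5161, -0.2488, 0.2044]
eef_rot: [0.193, 0.946, -0.052, 0.254]
contact_force: [-0.2, -0.6, -0.8]
opening: 0.0297
grip_force: 15.0
```

```bash
python3 - <<'E'
from h import *
o=r.get_obs();print(o["t"],o["ee_pos"],o["opening"],o["grip_force"]); to([.507,.1355,.22],60,0)
E
```

```text
4.775 [ 0.51611782 -0.24876197  0.20440251] 0.029713714263304377 15.000063478946686
cm [12.96 35.   -9.3 ] dr [0.031 0.523 0.119]
```

Emit:
arm_command(
  linear=[
    [3,4,-3],
    [6,10,-6],
    [9,16,-8],
    [11,22,-9.3],
    [12,26,-9.3],
  ],
  dr=[
    [0,0,0],
    [0,0.1,0.03],
    [0,0.25,0.06],
    [0.01,0.35,0.08],
    [0.02,0.45,0.1],
  ],
)

```text
t: 5.4
ee_pos: [0.48, 0.0507, 0.2249]
eef_rot: [0.249, 0.968, -0.004, 0.036]
contact_force: [0.8, -0.7, -1.3]
opening: 0.0295
grip_force: 15.0
```

```bash
python3 - <<'E'
from h import *
o=r.get_obs();print(o["t"],o["ee_pos"],o["opening"],o["grip_force"]); to([.507,.1355,.18],60,0)
E
```

```text
5.4 [0.48002756 0.05073878 0.2248922 ] 0.029530258388046005 14.998803287744522
cm [2.05 8.68 4.44] dr [0.01  0.072 0.02 ]
```

Emit:
arm_command(
  linear=[
    [1.2,3,1],
    [2,6,3],
    [2.7,8.6,4.4],
    [2.7,8.6,4.4],
    [2.7,8.6,4.4],
  ],
  dr=[
    [0,0.03,0],
    [0.01,0.072,0.02],
    [0.01,0.072,0.02],
    [0.01,0.072,0.02],
    [0.01,0.072,0.02],
  ],
)

```text
t: 6.02
ee_pos: [0.5012, 0.1355, 0.1792]
eef_rot: [0.258, 0.966, 0.0, 0.001]
contact_force: [0.2, -0.1, -0.6]
opening: 0.0296
grip_force: 15.0
```

```bash
python3 - <<'E'
from h import *
o=r.get_obs();print(o["t"],o["ee_pos"],o["opening"],o["grip_force"]); to([.501,.138,.057],60,0)
p,d,W=look("top"); cv2.imwrite("pics/t2.png",cv2.resize(p[130:290,120:340],None,fx=3,fy=3)) 
p,d,W=look("scene"); cv2.imwrite("pics/s2.png",cv2.resize(p[120:280,220:440],None,fx=3,fy=3)) 
E
```

```text
6.025 [0.50115774 0.13554583 0.17918306] 0.029619801821398027 14.999929815530777
cm [ 0.15  0.19 12.22] dr [0.001 0.002 0.001]
```

View pics/s2.png

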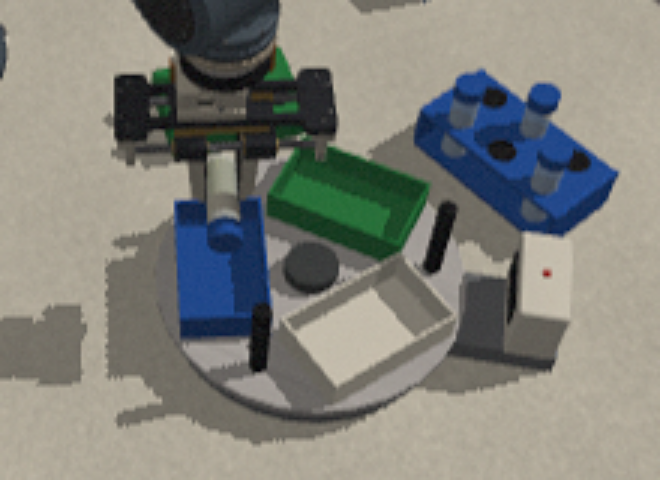

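The tube is held square over the blue bin, with the cap at about (226,235) in the crop. Lowering it now.

Emit:
arm_command(
  linear=[
    [0.1,0.2,4],
    [0.1,0.2,8],
    [0.1,0.2,11],
    [0.1,0.2,12.2],
    [0.1,0.2,12.2],
  ],
  dr=[
    [0,0,0],
    [0,0,0],
    [0,0,0],
    [0,0,0],
    [0,0,0],
  ],
)

```text
t: 6.75
ee_pos: [0.502, 0.1379, 0.0571]
eef_rot: [0.259, 0.966, 0.0, 0.001]
contact_force: [-0.2, -0.6, -0.5]
opening: 0.0295
grip_force: 15.0
```

Emit:
arm_command(
  linear=[
    [0,0,0.1],
    [0,0,0.2],
  ],
  dr=[
    [0,0,0],
    [0,0,0],
  ],
)

```text
t: 7.0
ee_pos: [0.5023, 0.1383, 0.0556]
eef_rot: [0.258, 0.966, 0.001, 0.001]
contact_force: [-4.0, -3.0, 15.2]
opening: 0.0292
grip_force: 15.0
```

Emit:
arm_command(
  linear=[
    [0,0,0],
    [0,0,0],
    [0,0,0],
    [0,0,0],
  ],
  dr=[
    [0,0,0],
    [0,0,0],
    [0,0,0],
    [0,0,0],
  ],
  claw=0.6,
)

```text
t: 7.5
ee_pos: [0.5017, 0.1384, 0.0546]
eef_rot: [0.258, 0.966, 0.0, 0.001]
contact_force: [-0.2, -0.3, -0.2]
opening: 0.037
grip_force: 0.0
```

Released. Rising, then back to the rack for the vial.

Emit:
arm_command(
  linear=[
    [0,0,-2],
    [0,0,-5],
    [0,0,-10],
    [0,0,-15],
    [0,0,-17],
  ],
  dr=[
    [0,0,0],
    [0,0,0],
    [0,0,0],
    [0,0,0],
    [0,0,0],
  ],
)

```text
t: 8.12
ee_pos: [0.5022, 0.1385, 0.2275]
eef_rot: [0.258, 0.966, 0.001, 0.002]
contact_force: [0.3, -0.2, -0.2]
opening: 0.0372
grip_force: 0.0
```

```bash
python3 - <<'E'
from h import *
C=np.array([.595,-.3475]);a=np.radians(-23); X=np.array([np.cos(a),np.sin(a)]); Y=np.array([-X[1],X[0]])
O=np.r_[C+X*-.03+Y*-.0585,.076]; n=np.r_[-.5*X,.866]; u=np.r_[.866*X,.5]
G=O-.005*u-.010*n
o=r.get_obs();print(o["t"],o["ee_pos"],G,G+.14*n); to(G+.14*n,67,30)
p,d,W=look("scene"); cv2.imwrite("pics/s3.png",cv2.resize(p[120:280,220:440],None,fx=3,fy=3)) 
E
```

```text
8.125 [0.50224791 0.13851255 0.22748804] [ 0.54514382 -0.38988939  0.06484   ] [ 0.48070848 -0.36253821  0.18608   ]
cm [-23.13 -44.5    4.08] dr [-0.029 -0.519 -0.119]
```

View pics/s3.png

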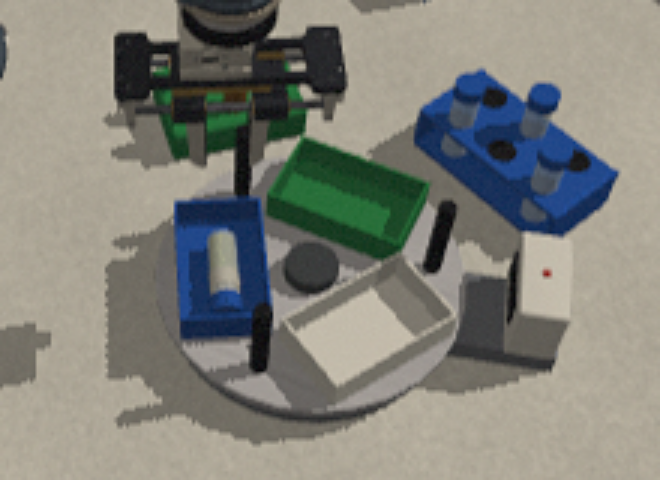

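The tube lies in the blue bin at about (224,265) in the crop. Next, the vial.

Emit:
arm_command(
  linear=[
    [-2,-5,0],
    [-5,-10,0],
    [-8,-16,0],
    [-11,-21,0],
    [-13,-26,0],
  ],
  dr=[
    [0,0,0],
    [0,0,0],
    [0,0,0],
    [0,0,0],
    [0,0,0],
  ],
  claw=0,
)

```text
t: 8.8
ee_pos: [0.4839, -0.154, 0.2237]
eef_rot: [0.259, 0.966, 0.0, 0.0]
contact_force: [0.9, 0.4, 0.2]
opening: 0.0823
grip_force: 0.0
```

Emit:
arm_command(
  linear=[
    [-2,-5,1],
    [-5,-10,2],
    [-8,-15,3],
    [-10.1,-18.5,4.1],
    [-10.1,-18.5,4.1],
  ],
  dr=[
    [-0.01,-0.15,-0.03],
    [-0.02,-0.3,-0.06],
    [-0.03,-0.45,-0.1],
    [-0.03,-0.52,-0.12],
    [-0.03,-0.52,-0.12],
  ],
)

```text
t: 9.43
ee_pos: [0.4778, -0.3642, 0.1813]
eef_rot: [0.194, 0.947, -0.052, 0.252]
contact_force: [-0.1, -0.3, -0.3]
opening: 0.0931
grip_force: 0.0
```

Emit:
arm_command(
  linear=[
    [0,0,0],
    [0,0,0],
  ],
  dr=[
    [0,0,0],
    [0,0,0],
  ],
)

```text
t: 9.68
ee_pos: [0.48, -0.3616, 0.1837]
eef_rot: [0.192, 0.947, -0.052, 0.253]
contact_force: [-0.0, 0.4, -0.2]
opening: 0.0926
grip_force: 0.0
```

```bash
python3 - <<'E'
from h import *
o=r.get_obs();print(o["t"],o["ee_pos"],o["opening"]); to([.5451,-.3899,.0648],67,30)
E
```

```text
9.675 [ 0.47999314 -0.36159992  0.18365203] 0.09263689858969662
cm [-0.24 -0.07 13.84] dr [ 0.    -0.002  0.002]
```

Emit:
arm_command(
  linear=[
    [-0.2,-0.1,4],
    [-0.2,-0.1,8],
    [-0.2,-0.1,11.5],
    [-0.2,-0.1,13.8],
    [-0.2,-0.1,13.8],
  ],
  dr=[
    [0,0,0],
    [0,0,0],
    [0,0,0],
    [0,0,0],
    [0,0,0],
  ],
)

```text
t: 10.3
ee_pos: [0.5445, -0.3897, 0.0637]
eef_rot: [0.191, 0.947, -0.051, 0.252]
contact_force: [-0.0, 0.1, 0.6]
opening: 0.093
grip_force: 0.0
```

Emit:
arm_command(
  linear=[
    [0,0,0],
    [0,0,0],
    [0,0,0],
    [0,0,0],
    [0,0,0],
  ],
  dr=[
    [0,0,0],
    [0,0,0],
    [0,0,0],
    [0,0,0],
    [0,0,0],
  ],
  claw=1,
  grip_force=15,
)

```text
t: 10.92
ee_pos: [0.544, -0.3912, 0.0649]
eef_rot: [0.192, 0.947, -0.052, 0.253]
contact_force: [0.2, -0.9, 0.5]
opening: 0.0478
grip_force: 0.0
```

Emit:
arm_command(
  linear=[
    [0,0,0],
    [0,0,0],
    [0,0,0],
    [0,0,0],
    [0,0,0],
  ],
  dr=[
    [0,0,0],
    [0,0,0],
    [0,0,0],
    [0,0,0],
    [0,0,0],
  ],
)

```text
t: 11.55
ee_pos: [0.544, -0.3911, 0.0647]
eef_rot: [0.192, 0.947, -0.052, 0.253]
contact_force: [-0.6, -0.8, 0.2]
opening: 0.0294
grip_force: 15.0
```

Emit:
arm_command(
  linear=[
    [0,0,-1],
    [0,0,-4],
    [0,0,-8],
    [0,0,-12],
    [0,0,-16],
  ],
  dr=[
    [0,0,0],
    [0,0,0],
    [0,0,0],
    [0,0,0],
    [0,0,0],
  ],
)

```text
t: 12.18
ee_pos: [0.4695, -0.3592, 0.2048]
eef_rot: [0.192, 0.947, -0.052, 0.252]
contact_force: [0.2, -0.1, -0.5]
opening: 0.0295
grip_force: 15.0
```

Emit:
arm_command(
  linear=[
    [3,4,-3],
    [6,10,-6],
    [9,16,-8],
    [11,22,-9.3],
    [12,26,-9.3],
  ],
  dr=[
    [0,0,0],
    [0,0.1,0],
    [0,0.25,0],
    [0,0.4,0],
    [0,0.52,0],
  ],
)

```text
t: 12.8
ee_pos: [0.433, -0.0609, 0.2255]
eef_rot: [0.199, 0.98, -0.001, -0.0]
contact_force: [1.0, -0.5, -0.3]
opening: 0.0296
grip_force: 15.0
```

```bash
python3 - <<'E'
from h import *
o=r.get_obs();print(o["t"],o["ee_pos"],o["opening"],o["joints"]); to([.5027,.2915,.20],120,0);to([.5027,.2915,.20],67,0)
E
```

```text
12.8 [ 0.4330454  -0.06090152  0.22554329] 0.02964468424187738 [-0.2445016   0.13494693  1.91639842 -0.00309449  1.09043995 -1.41253137]
cm [ 7.36 35.17  2.46] dr [-0.003 -0.001 -0.925]
cm [ 7.36 35.17  2.46] dr [-0.003  0.     0.   ]
```

Emit:
arm_command(
  linear=[
    [1,5,0],
    [2,11,0],
    [3,16,0],
    [4,21,0],
    [5,26,0],
  ],
  dr=[
    [0,0,-0.15],
    [0,0,-0.32],
    [0,0,-0.5],
    [0,0,-0.65],
    [0,0,-0.8],
  ],
)

```text
t: 13.42
ee_pos: [0.4885, 0.1979, 0.2242]
eef_rot: [-0.201, 0.98, -0.001, 0.0]
contact_force: [0.5, 0.0, -0.8]
opening: 0.0295
grip_force: 15.0
```

Emit:
arm_command(
  linear=[
    [4,3,0.5],
    [7,5.5,1.5],
    [7.6,5.5,2.5],
    [7.6,5.5,2.5],
  ],
  dr=[
    [0,0,-0.12],
    [0,0,-0.12],
    [0,0,-0.12],
    [0,0,-0.12],
  ],
)

```text
t: 13.92
ee_pos: [0.3972, 0.2171, 0.1985]
eef_rot: [-0.257, 0.966, -0.001, 0.0]
contact_force: [0.2, 0.1, -0.8]
opening: 0.0299
grip_force: 15.0
```

```bash
python3 - <<'E'
from h import *
o=r.get_obs();print(o["t"],o["ee_pos"],o["opening"],o["joints"]); to([.5027,.2915,.055],120,0)
E
```

```text
13.925 [0.39722983 0.21707788 0.19853221] 0.02994094844990665 [ 0.39869481  0.19837727  1.91342628 -0.00276891  1.02981368 -1.69004817]
cm [-12.85   1.26  14.35] dr [-0.002 -0.    -0.004]
```

Emit:
arm_command(
  linear=[
    [-4,0.5,0],
    [-9,1,0],
    [-12.8,1.3,1],
    [-12.8,1.3,4],
    [-12.8,1.3,4],
  ],
  dr=[
    [0,0,0],
    [0,0,0],
    [0,0,0],
    [0,0,0],
    [0,0,0],
  ],
)

```text
t: 14.55
ee_pos: [0.502, 0.2913, 0.1569]
eef_rot: [-0.256, 0.967, -0.001, -0.001]
contact_force: [0.1, -0.6, -0.0]
opening: 0.0295
grip_force: 15.0
```

```bash
python3 - <<'E'
from h import *
o=r.get_obs();print(o["t"],o["ee_pos"],o["opening"]); to([.5027,.2915,.055],120,0)
p,d,W=look("scene"); cv2.imwrite("pics/s4.png",cv2.resize(p[120:280,220:440],None,fx=3,fy=3)) 
E
```

```text
14.55 [0.50201188 0.29134997 0.15692682] 0.029485128470446622
cm [-0.1  -0.   10.19] dr [-0.002 -0.004 -0.005]
```

View pics/s4.png

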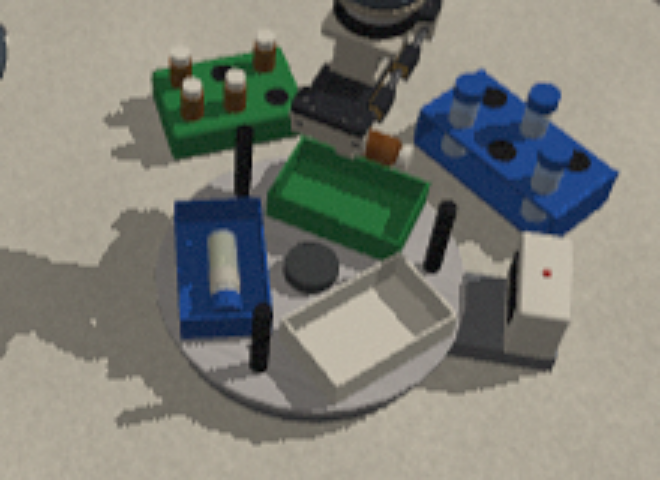

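The gripper is over the green bin with an amber end visible at (383,148) in the crop, but I expected the white cap there. I'll zoom in with the wrist and scene views.

```bash
python3 - <<'E'
from h import *
p,d,W=look("scene"); q,d2,W2=look("wrist")
a=cv2.resize(p[130:190,300:370],(560,480),interpolation=cv2.INTER_CUBIC); b=cv2.resize(q,(240,180))
b=np.vstack([b,np.zeros((300,240,3),np.uint8)])
cv2.imwrite("pics/c5.png",np.hstack([a,b]))
m=(W[...,0]>.4)&(W[...,0]<.62)&(W[...,1]>.2)&(W[...,1]<.4)&(W[...,2]>.14)&(W[...,2]<.19)&(d>0)
H,S,V=cv2.split(cv2.cvtColor(p,cv2.COLOR_BGR2HSV)); am=m&(S>120)&(H<20)
wh=m&(S<60)&(V>120)
for k in(am,wh): print(k.sum(),W[k].mean(0) if k.any() else 0,W[k].min(0) if k.any() else 0,W[k].max(0) if k.any() else 0)
E
```

```text
100 [0.53404715 0.30187025 0.17344514] [0.51270112 0.28751437 0.16208777] [0.55037936 0.32225368 0.18009172]
27 [0.5514711  0.31638851 0.1714791 ] [0.5017315  0.30816816 0.15540296] [0.56111086 0.32700891 0.17855802]
```

View pics/c5.png

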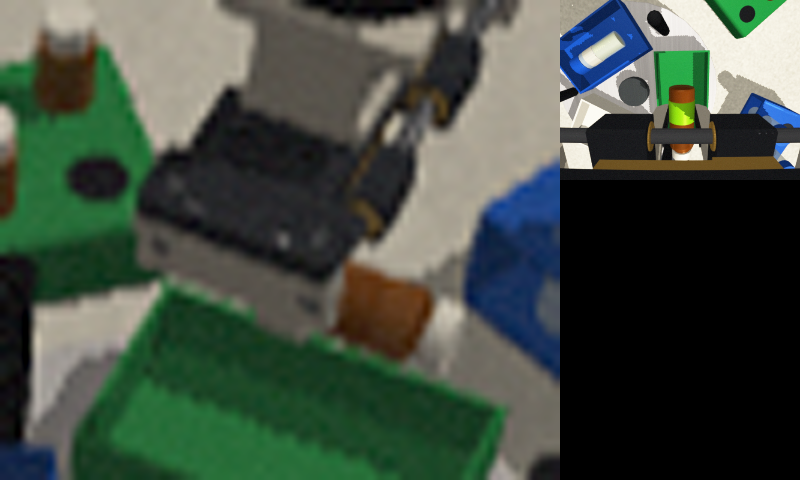

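The white cap is there, pale against the background, on the 30° side. The vial is aligned with the bin, so I'm lowering it.

Emit:
arm_command(
  linear=[
    [-0.1,0,3],
    [-0.1,0,6],
    [-0.1,0,9],
    [-0.1,0,10.1],
    [-0.1,0,10.2],
  ],
  dr=[
    [0,0,0],
    [0,0,0],
    [0,0,0],
    [0,0,0],
    [0,0,0],
  ],
)

```text
t: 15.32
ee_pos: [0.5038, 0.2928, 0.0576]
eef_rot: [-0.257, 0.966, -0.001, 0.001]
contact_force: [0.3, 0.3, -0.8]
opening: 0.0296
grip_force: 15.0
```

Emit:
arm_command(
  linear=[
    [0,0,0],
    [0,0,0],
    [0,0,0],
    [0,0,0],
  ],
  dr=[
    [0,0,0],
    [0,0,0],
    [0,0,0],
    [0,0,0],
  ],
  claw=0.6,
)

```text
t: 15.82
ee_pos: [0.5031, 0.2927, 0.0568]
eef_rot: [-0.257, 0.966, -0.001, 0.0]
contact_force: [1.2, -0.4, -0.8]
opening: 0.0374
grip_force: 0.0
```

Emit:
arm_command(
  linear=[
    [0,0,-2],
    [0,0,-5],
    [0,0,-10],
    [0,0,-15],
    [0,0,-17],
  ],
  dr=[
    [0,0,0],
    [0,0,0],
    [0,0,0],
    [0,0,0],
    [0,0,0],
  ],
)

```text
t: 16.45
ee_pos: [0.5036, 0.2933, 0.2298]
eef_rot: [-0.257, 0.966, -0.001, 0.002]
contact_force: [-0.0, 0.4, -0.6]
opening: 0.037
grip_force: 0.0
```

```bash
python3 - <<'E'
from h import *
p,d,W=look("top")
H,S,V=cv2.split(cv2.cvtColor(p,cv2.COLOR_BGR2HSV));z=W[...,2]
m=(W[...,0]>.35)&(W[...,0]<.8)&(W[...,1]>.0)&(W[...,1]<.42)&(d>0)&(V<70)&(z>.11)&(z<.17)
k,l,st,ce=cv2.connectedComponentsWithStats(m.astype(np.uint8))
for i in range(1,k):
    if st[i,4]>12: print(st[i,4],W[l==i].mean(0),np.degrees(np.arctan2(*(W[l==i].mean(0)[:2]-[.553,.2143])[::-1])))
o=r.get_obs();print(o["t"],o["ee_pos"],o["opening"],o["joints"]); to([.6155,.106,.2],30,0)
E
```

```text
31 [0.61489571 0.1082707  0.14367559] -59.72530714291631
28 [0.42927517 0.21282112 0.14911802] -179.31517721382954
16.5 [0.50404564 0.293525   0.23116942] 0.03714937927105588 [ 0.44844187  0.39604467  1.55315242 -0.00207037  1.18630952 -1.64119189]
cm [ -0.34 -21.8    3.17] dr [0.003 0.007 1.567]
```

Emit:
arm_command(
  linear=[
    [0,-4,0],
    [0,-8,0],
    [0,-12,0],
    [0,-16,0],
    [0,-20,0],
  ],
  dr=[
    [0,0,0.17],
    [0,0,0.34],
    [0,0,0.51],
    [0,0,0.68],
    [0,0,0.85],
  ],
  claw=0.4,
)

```text
t: 17.12
ee_pos: [0.6025, 0.1181, 0.2261]
eef_rot: [0.167, 0.986, -0.001, 0.0]
contact_force: [-0.3, 0.5, -0.0]
opening: 0.056
grip_force: 0.0
```

Emit:
arm_command(
  linear=[
    [0,0,0],
    [0,0,0],
    [0,0,0],
    [0,0,0],
    [0,0,0],
  ],
  dr=[
    [0,0,0.17],
    [0,0,0.34],
    [0,0,0.51],
    [0,0,0.68],
    [0,0,0.72],
  ],
)

```text
t: 17.75
ee_pos: [0.6019, 0.1193, 0.226]
eef_rot: [0.503, 0.864, -0.001, 0.0]
contact_force: [-0.4, 0.3, 0.4]
opening: 0.0557
grip_force: 0.0
```

```bash
python3 - <<'E'
from h import *
o=r.get_obs();print(o["t"],o["ee_pos"],o["opening"],o["joints"]); to([.6155,.1065,.11],30,0)
E
```

```text
17.75 [0.60187123 0.11925255 0.22603039] 0.0557171084244425 [ 0.12051978  0.45983251  1.46964651 -0.00182516  1.21236959 -0.39597356]
cm [-1.77  0.56 11.61] dr [-0.001  0.001 -0.006]
```

Emit:
arm_command(
  linear=[
    [-1.8,0.6,0],
    [-1.8,0.6,3],
    [-1.8,0.6,7],
    [-1.8,0.6,11],
    [-1.8,0.6,11.6],
  ],
  dr=[
    [0,0,0],
    [0,0,0],
    [0,0,0],
    [0,0,0],
    [0,0,0],
  ],
)

```text
t: 18.38
ee_pos: [0.6156, 0.1056, 0.1082]
eef_rot: [0.501, 0.865, -0.002, -0.001]
contact_force: [0.6, -0.3, 0.7]
opening: 0.0556
grip_force: 0.0
```

Emit:
arm_command(
  linear=[
    [0,0,0],
    [0,0,0],
    [0,0,0],
    [0,0,0],
    [0,0,0],
  ],
  dr=[
    [0,0,0],
    [0,0,0],
    [0,0,0],
    [0,0,0],
    [0,0,0],
  ],
  claw=1,
  grip_force=8,
)

```text
t: 19.0
ee_pos: [0.6167, 0.1065, 0.1115]
eef_rot: [0.501, 0.865, -0.0, 0.001]
contact_force: [-1.3, -0.1, 2.9]
opening: 0.0177
grip_force: 8.0
```

```bash
python3 - <<'E'
from h import *
o=r.get_obs();print(o["t"],o["ee_pos"],o["opening"],o["grip_force"],o["joints"])
A=R.from_quat(o["eef_rot"]); C=np.array([.553,.2143]);p0=o["ee_pos"][:2]-C
print(np.hypot(*p0),np.degrees(np.arctan2(p0[1],p0[0])))
for b in range(5,76,5):
    t=np.radians(-b);q=np.array([[np.cos(t),-np.sin(t)],[np.sin(t),np.cos(t)]])@p0
    print(b,(A.inv().apply(np.r_[q-p0,0])*100).round(2),round(-t,3))
# per-5deg local chord repeated in rotating tool frame: same step each time
E
```

```text
19.0 [0.61666097 0.10649944 0.11154358] 0.017696801935968256 8.000985234975815 [ 0.09741231  0.60461635  1.53616706 -0.00206005  0.99912854 -0.42195848]
0.12519456716470898 -59.43628059075603
5 [ 0.03 -1.09 -0.  ] 0.087
10 [ 0.16 -2.18 -0.  ] 0.175
15 [ 0.38 -3.25 -0.  ] 0.262
20 [ 0.7  -4.29 -0.01] 0.349
25 [ 1.1  -5.31 -0.01] 0.436
30 [ 1.6  -6.28 -0.01] 0.524
35 [ 2.17 -7.21 -0.01] 0.611
40 [ 2.82 -8.08 -0.01] 0.698
45 [ 3.55 -8.9  -0.02] 0.785
50 [ 4.35 -9.65 -0.02] 0.873
55 [  5.21 -10.32  -0.02] 0.96
60 [  6.12 -10.92  -0.02] 1.047
65 [  7.08 -11.44  -0.03] 1.134
70 [  8.08 -11.87  -0.03] 1.222
75 [  9.12 -12.21  -0.03] 1.309
```

Emit:
arm_command(
  linear=[
    [0,-0.2,0],
    [0,-0.65,0],
    [0.05,-1.3,0],
    [0.15,-1.95,0],
    [0.25,-2.6,0],
  ],
  dr=[
    [0,0,0.017],
    [0,0,0.052],
    [0,0,0.105],
    [0,0,0.157],
    [0,0,0.21],
  ],
)

```text
t: 19.62
ee_pos: [0.5929, 0.0952, 0.1115]
eef_rot: [0.591, 0.807, -0.0, 0.002]
contact_force: [1.0, -1.4, 4.8]
opening: 0.0178
grip_force: 8.0
```

Emit:
arm_command(
  linear=[
    [0,-0.65,0],
    [0.05,-1.3,0],
    [0.15,-1.95,0],
    [0.25,-2.6,0],
    [0.4,-3.25,0],
  ],
  dr=[
    [0,0,0.052],
    [0,0,0.105],
    [0,0,0.157],
    [0,0,0.21],
    [0,0,0.262],
  ],
)

```text
t: 20.25
ee_pos: [0.5608, 0.0884, 0.1115]
eef_rot: [0.691, 0.723, -0.0, 0.002]
contact_force: [2.5, -7.8, 5.0]
opening: 0.018
grip_force: 8.0
```

Emit:
arm_command(
  linear=[
    [0,-0.65,0],
    [0.05,-1.3,0],
    [0.15,-1.95,0],
    [0.25,-2.6,0],
    [0.4,-3.25,0],
  ],
  dr=[
    [0,0,0.052],
    [0,0,0.105],
    [0,0,0.157],
    [0,0,0.21],
    [0,0,0.262],
  ],
)

```text
t: 20.88
ee_pos: [0.5277, 0.0906, 0.1114]
eef_rot: [0.779, 0.627, -0.0, 0.002]
contact_force: [-0.2, -9.9, 6.3]
opening: 0.018
grip_force: 8.0
```

```bash
python3 - <<'E'
from h import *
o=r.get_obs();print(o["t"],o["opening"],o["grip_force"],o["contact_force"])
C=np.array([.553,.2143]);p0=o["ee_pos"][:2]-C; a=np.degrees(np.arctan2(p0[1],p0[0]))
print(np.hypot(*p0),a)
E=-60+47.4-120
t=np.radians(E); to([C[0]+.125*np.cos(t),C[1]+.125*np.sin(t),o["ee_pos"][2]],E+90,0)
E
```

```text
20.875 0.017952192876448215 8.003496453166008 [-0.23963343 -9.89048742  6.33077444]
0.12620718983283077 -101.54498167502591
cm [ 1.81 -6.48 -0.02] dr [0.003 0.002 0.527]
```

Emit:
arm_command(
  linear=[
    [-0.1,-0.65,0],
    [-0.05,-1.3,0],
    [0,-1.95,0],
    [0.1,-2.6,0],
    [0.25,-3.25,0],
  ],
  dr=[
    [0,0,0.052],
    [0,0,0.105],
    [0,0,0.157],
    [0,0,0.21],
    [0,0,0.262],
  ],
)

```text
t: 21.5
ee_pos: [0.4964, 0.1007, 0.1113]
eef_rot: [0.855, 0.519, -0.0, 0.001]
contact_force: [-0.7, -4.6, 7.7]
opening: 0.0177
grip_force: 8.0
```

```bash
python3 - <<'E'
from h import *
o=r.get_obs();print(o["t"],o["opening"],o["grip_force"],o["contact_force"])
C=np.array([.553,.2143]);p0=o["ee_pos"][:2]-C; a=np.degrees(np.arctan2(p0[1],p0[0]))
print(np.hypot(*p0),a)
E=-60+47.4-120
t=np.radians(E); to([C[0]+.126*np.cos(t),C[1]+.126*np.sin(t),o["ee_pos"][2]],E+90,0)
p,d,W=look("top")
H,S,V=cv2.split(cv2.cvtColor(p,cv2.COLOR_BGR2HSV));z=W[...,2]
m=(W[...,0]>.35)&(W[...,0]<.8)&(W[...,1]>.0)&(W[...,1]<.42)&(d>0)&(V<70)&(z>.11)&(z<.17)
k,l,st,ce=cv2.connectedComponentsWithStats(m.astype(np.uint8))
for i in range(1,k):
    if st[i,4]>12: q=W[l==i].mean(0); print(st[i,4],q,np.degrees(np.arctan2(*(q[:2]-C)[::-1])))
cv2.imwrite("pics/t6.png",cv2.resize(p[130:290,120:340],None,fx=3,fy=3)) 
E
```

```text
21.5 0.017725564899628045 8.004458248615265 [-0.65443198 -4.62828303  7.73756338]
0.1269134830275417 -116.49212262593448
cm [ 0.53 -3.5  -0.01] dr [0.003 0.001 0.265]
32 [0.67514392 0.22511786 0.1424753 ] 5.061279488231506
31 [0.48155967 0.31649113 0.14544999] 124.95683574571083
```

View pics/t6.png

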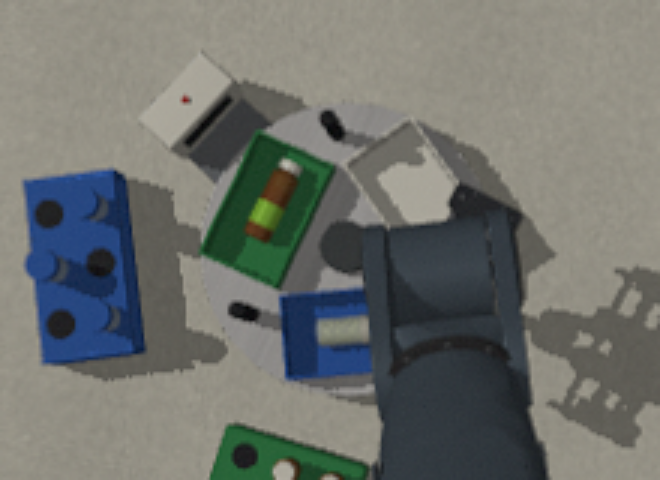

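The top view shows both containers lying in their bins. The green bin is at about 65°, so roughly 17° remain to reach the reader at 47.4°.

Emit:
arm_command(
  linear=[
    [-0.1,-0.6,0],
    [-0.05,-1.2,0],
    [0,-1.8,0],
    [0.1,-2.3,0],
    [0.15,-2.7,0],
  ],
  dr=[
    [0,0,0.05],
    [0,0,0.1],
    [0,0,0.145],
    [0,0,0.185],
    [0,0,0.22],
  ],
)

```text
t: 22.18
ee_pos: [0.4734, 0.1148, 0.1113]
eef_rot: [0.906, 0.423, 0.001, 0.001]
contact_force: [0.6, -1.9, 6.3]
opening: 0.0178
grip_force: 8.0
```

Emit:
arm_command(
  linear=[
    [0,-0.3,0],
    [0.05,-0.6,0],
    [0.1,-0.85,0],
    [0.1,-1,0],
    [0.1,-1,0],
  ],
  dr=[
    [0,0,0.025],
    [0,0,0.05],
    [0,0,0.07],
    [0,0,0.08],
    [0,0,0.08],
  ],
)

```text
t: 22.8
ee_pos: [0.4654, 0.1219, 0.1111]
eef_rot: [0.922, 0.387, -0.0, 0.001]
contact_force: [-4.5, -3.0, 10.5]
opening: 0.0177
grip_force: 8.0
```

```bash
cat > ang.py <<'E'
from h import *
o=r.get_obs();print(o["t"],o["opening"],o["grip_force"],o["contact_force"],o["ee_pos"])
C=np.array([.553,.2143])
p,d,W=look("top")
H,S,V=cv2.split(cv2.cvtColor(p,cv2.COLOR_BGR2HSV));z=W[...,2]
m=(W[...,0]>.35)&(W[...,0]<.8)&(W[...,1]>.0)&(W[...,1]<.42)&(d>0)&(V<70)&(z>.11)&(z<.17)
k,l,st,ce=cv2.connectedComponentsWithStats(m.astype(np.uint8))
for i in range(1,k):
    if st[i,4]>12: q=W[l==i].mean(0); print(st[i,4],q,np.degrees(np.arctan2(*(q[:2]-C)[::-1])))
g=(d>0)&(W[...,0]>.5)&(W[...,0]<.8)&(W[...,1]>.15)&(W[...,1]<.42)&(H>45)&(H<85)&(S>100)&(z>.04)
rc=cv2.minAreaRect(np.float32(W[g][:,:2]));print("green",rc,np.degrees(np.arctan2(*(np.array(rc[0])-C)[::-1])))
cv2.imwrite("pics/last.png",cv2.resize(p[130:290,120:340],None,fx=3,fy=3))
E
python3 ang.py
```

```text
22.8 0.017677704061977214 8.004122748970985 [-4.52197736 -2.96281406 10.46957595] [0.46544712 0.12190042 0.11111768]
28 [0.67292024 0.18842331 0.14516403] -12.17672555037512
34 [0.51468169 0.33276442 0.14182894] 107.92423826795999
green ((0.6349682211875916, 0.3053315579891205), (0.14851921796798706, 0.14317969977855682), 47.77914047241211) 47.99894393917198
```

Emit:
arm_command(
  linear=[
    [0,0,0],
    [0,0,0],
    [0,0,0],
    [0,0,0],
    [0,0,0],
  ],
  dr=[
    [0,0,0],
    [0,0,0],
    [0,0,0],
    [0,0,0],
    [0,0,0],
  ],
  claw=0.45,
)

```text
t: 23.48
ee_pos: [0.4662, 0.1222, 0.1108]
eef_rot: [0.922, 0.387, 0.0, 0.001]
contact_force: [-0.9, 1.2, -1.2]
opening: 0.0512
grip_force: 0.0
```

Emit:
arm_command(
  linear=[
    [0,0,-2],
    [0,0,-5],
    [0,0,-9],
    [0,0,-13],
    [0,0,-16],
  ],
  dr=[
    [0,0,0],
    [0,0,0],
    [0,0,0],
    [0,0,0],
    [0,0,0],
  ],
)

```text
t: 24.1
ee_pos: [0.4662, 0.1225, 0.2726]
eef_rot: [0.922, 0.387, 0.001, 0.001]
contact_force: [0.1, 0.3, -0.7]
opening: 0.0508
grip_force: 0.0
```

```bash
python3 - <<'E'
from h import *
to([.36,-.06,.28],-42,0)
E
python3 ang.py
```

```text
cm [-20.46   5.2   -0.75] dr [ 0.003 -0.001 -0.043]
24.1 0.05083427297405535 0.0 [ 0.0523052   0.28378024 -0.66565885] [0.46616047 0.1225184  0.27256054]
29 [0.6729362  0.18694261 0.14277957] -12.849304326116036
31 [0.51530565 0.33359238 0.14447003] 107.53564597964157
green ((0.61639803647995, 0.28363966941833496), (0.09099546074867249, 0.143184632062912), 47.28189468383789) 47.562974800373304
```

Settled in the detent at about 47.4°. I'll move the arm clear and take a last look.

Emit:
arm_command(
  linear=[
    [-5,1,0],
    [-10,2.5,0],
    [-15,4,0],
    [-20,5,0],
    [-20,5,0],
  ],
  dr=[
    [0,0,0],
    [0,0,0],
    [0,0,0],
    [0,0,0],
    [0,0,0],
  ],
)

```text
t: 24.78
ee_pos: [0.3605, -0.0571, 0.2709]
eef_rot: [0.923, 0.385, 0.0, 0.001]
contact_force: [-0.3, 1.0, 0.1]
opening: 0.0513
grip_force: 0.0
```

Emit:
arm_command(
  linear=[
    [0,0,0],
    [0,0,0],
    [0,0,0],
    [0,0,0],
  ],
  dr=[
    [0,0,0],
    [0,0,0],
    [0,0,0],
    [0,0,0],
  ],
)

```text
t: 25.28
ee_pos: [0.3619, -0.0549, 0.2709]
eef_rot: [0.922, 0.388, 0.0, 0.001]
contact_force: [0.1, -0.3, -0.7]
opening: 0.0514
grip_force: 0.0
```

```bash
python3 ang.py
```

```text
25.275 0.0513854875864051 0.0 [ 0.12344415 -0.26648673 -0.70975301] [ 0.36188952 -0.05492652  0.27089306]
29 [0.672588   0.18711919 0.14598429] -12.805048753299618
31 [0.51529726 0.33357911 0.1445514 ] 107.54114017115869
24 [0.46753942 0.12385979 0.1504666 ] -133.37842777705262
green ((0.6160354018211365, 0.2833528518676758), (0.09034428000450134, 0.14312243461608887), 47.28485870361328) 47.60837936691839
```

View pics/last.png

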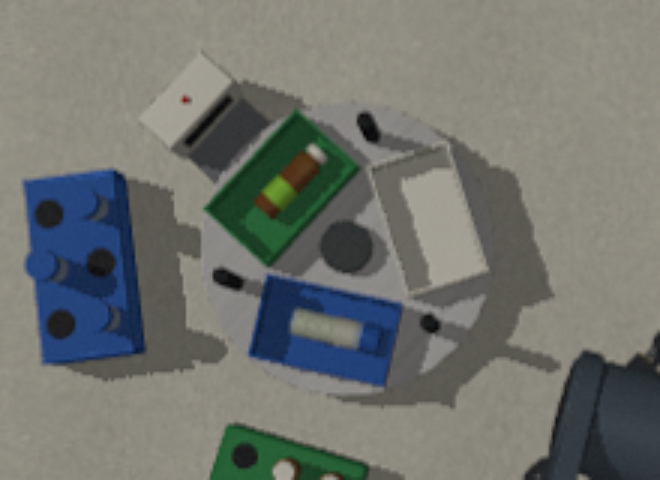

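The vial lies in the green bin at (290,182), square to the reader. The tube lies in the blue bin at (335,328), and the arm is clear.

```bash
python3 -c "
from rig import ticket
print(ticket.finish_job())"
```

```text
the job is handed in; nothing more can be done
None
```

The job is handed in after about 25 s of robot time: the tube lies in the blue bin, the vial lies in the green bin, and the last picture shows the green bin square to the reader (within measurement error), with the gripper open and the arm clear; the hand-in returned no verdict.

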